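# Hold back the belt tensioner

### The arm

A 7-joint arm with a two-finger parallel gripper is mounted at the origin on a cart in front of the work surface, level with it; the furniture and walls round the work are solid. World frame = base frame: x ahead of the robot, y to its left, z up, the work surface at z = 0. Lengths are in m, angles in rad, forces in N, time in s.
With the tool pointing down it reaches from about 0.425 to 0.875 m from the base axis. Payload 4.7 kg.
Tool frame: the origin (TCP) lies between the finger pads; the fingertips stand bot.tcp_to_tips ahead of it and the grasp point (between the pads) lies 8 mm behind it (bot.tcp_to_tips is the distance from the TCP to the fingertips, in m); z points along the fingers, y is the line along which they close (so a half turn about z gives the same grasp; the last joint's range is limited). The gripper opens to 85 mm and grips with 20 to 120 N. Pads are 22 mm wide; open, the fingers measure 114 mm over their backs; the gripper's body (76 mm by 85 mm) begins 54 mm behind the grasp point. The pads swing forward as they close: fully open they stand 13 mm farther back than shut.
Start: joints at [1.299, 0.321, -0.07, 1.45, 0.023, 1.371, -0.057], TCP at [0.183, -0.624, 0.204] pointing down, gripper open.
Joint ranges: [-2.86, 2.86], [-0.3, 2.09], [-1.38, 1.24], [0.06, 2.45], [-1.56, 4.7], [0.09, 2.05], [-2.69, 2.69]. Speed limits (rad/s): [2.57, 2.57, 3.14, 3.14, 3.14, 3.14, 3.14].

### API

Orientations are given as a unit quaternion [w, x, y, z].
In Python, from plant import bot, snapshot, ticket, find_in, masks_of, place_of gives the robot as it stands.
- The arm moves only by the tool play_rows, never from a script. Its argument "commands" is text: rows parted by semicolons, each of 7 numbers parted by spaces: the shift along the tool's x, y, z in m, then the turn, a rotation vector about the tool's x, y, z in rad, then the opening in per cent of the stroke, from 0 (shut) to 100 (fully open). In form: tx ty tz ax ay az grip; .... A call has 1 to 20 rows; each row is the pose to reach, as a shift and turn from the pose commanded when the call began, along the tool's axes at that moment; what a row does not reach only later rows make up. A row lasts 1/10 s, in which the tool goes at most 50 mm and 8.59 degrees, less where a joint would pass 70% of its speed; a pose out of reach is approached as far as the arm can. A call with a gripper value outside its range is refused whole. The fingers move at their own pace and stop on an object; "force" is the grip in N (left out, the last holds). Time passes only in rows, so rows that repeat a pose let the fingers close. It gives the time, the measured TCP pose, the force, the opening and the grip force at its end, in the units of the state.
- bot.read_state(): the state, without advancing time (a new reading comes with each control period).
- snapshot(name): name is "scene" or "top" or "wrist"; returns a dict with "color" (420x560x3 uint8, red, green, blue), "vfov" (degrees; the focal length in pixels is half the picture's height over the tangent of half this angle, whatever the lens; pixels are square), "cx", "cy" (the principal point, pixels), "pose" (4x4, takes a point from camera to world coordinates). Camera axes: x right, y down, z forward; pixel columns grow to the right and rows downward; lengths in m; the calibration is good to about 2 mm. A picture is of the moment at which its call begins. There is no depth.
- ticket.finish_job(): hands the job in; it is judged then, once.
Trained networks look in the newest picture that a camera, given by its name, has taken for a name from the list of things; names that differ only in an ending like _2 or _b are one class to them, and where a whole thing is asked for, a point or a joint stands for the part that bears it (a point fixed in the world has none). Each returns a list of dicts, best first, with "p" (0 to 1); they miss things now and then, are a little off and sometimes report something else, mostly with a low value. They report only what shows in the picture. A call takes as long as a camera call.
- find_in(camera, query): "rect" ([left, top, right, bottom] in pixels, round what is visible of it).
- masks_of(camera, query): "region" (420x560 bool, what is visible of it) and "rect" ([left, top, right, bottom] in pixels, round what is visible of it).
- place_of(camera, query): "uv" ([column, row] in pixels: a listed point, or the origin of a listed thing).
The state is a dict: "clock": time; "qpos": joint angles; "dq": joint speeds; "effort": joint torques, N m; "eef_pos": TCP position; "tcp_rot": TCP orientation; "force": force on the tool from outside, world axes, zero at the start; "moment": the same for the moment, N m; "finger_gap": finger opening in m; "grip_force": force on a finger pad.
Only numpy, scipy, OpenCV 4.12 (cv2) and the standard library are available. Lean on these libraries where they do the work, as an engineer would, in place of code of your own. Each camera call takes 0.05 s, during which the arm holds its last target. There are 200 camera calls.

### The job

The small belt drive on the bench needs a new belt. Press its pedal fully down to the stop so that the lock pin drops, and let the pedal come up again; then take the upright grip post of the sprung tensioner arm, swing the arm against its spring all the way to its stop, and finish while still holding it there by the post with the gripper, so that a colleague can slip the belt on. Leave the other things on the bench where they are.

Things in the scene. Friction and masses are not known exactly. Their poses are not given: they have to be found in the camera images.
- pedal (a joint): Pedal angle: 0 up, 0.125 rad fully down at its stop.
- idler_pivot (a point): Point on the arm's upright pivot axis, 70 mm above the bench, at (-10, -60) mm in the plate's frame; fixed.
- stopper: Red-brown rubber stopper, 33 mm dia, 27 mm high, loose on the plate; bystander. Origin: centre of its underside.
- green_cap: Green screw cap, 48 mm dia, 22 mm high, loose on the plate; bystander. Origin: centre of its underside.
- forceps: Steel forceps, 135 mm, lying beside the plate's +y edge; bystander. Origin: centre of the underside.
- media_bottle: Glass bottle with blue cap, 70 mm dia, 183 mm high; bystander. Origin: centre of its underside.
- flask: Conical flask, 84 mm dia, 145 mm high; bystander. Origin: centre of its underside.
- tape_roll: Roll of beige tape lying flat, 100 mm dia, 25 mm high; bystander. Origin: centre of its underside.
- petri_dish: Petri dish, 64 mm dia, 15 mm high; bystander. Origin: centre of its underside.
- belt_station: Belt drive on a grey plate fixed to the bench, 260 x 280 x 12 mm. Origin: centre of the plate's underside; z up; unturned, x points away from the robot, y left. Pedal along its -y edge, tensioner arm (flat steel bar 18 mm wide, top 70 mm above the bench) in the middle, two pulleys (52 mm dia, 62 mm high) at the +x edge. Nothing but the grip post is higher than 82 mm.
- pad_top (a point): Centre of the top of the pedal's flat black ribbed pad, 50 x 44 mm, 58.5 mm above the bench when up; moves with the pedal. Hinge axis level, along the plate's y, 180 mm from the pad towards +x. Pressed straight down, the pad sinks about 23 mm to its stop; its spring pushes up with 3 N at first, about 8 N at the stop, and lifts it again when let go.
- lock_pin (a joint): Steel pin, 12 mm dia, upright between the pedal's rails, 72 mm from the pad towards the plate's +x. 0 (m): up, its top 68 mm above the bench, blocking the tensioner arm's short tail so that the arm cannot swing. The pedal pushes it down by about 0.012 m, where it stays after the pedal rises; from 0.0085 m on the arm is free.
- idler_arm (a joint): Angle (rad) of the tensioner arm about its upright pivot: 0 at rest, 0.95 at its stop; grows counter-clockwise seen from above, carrying the grip post from the pulleys towards the plate's -x edge. At 0 the arm points 1.047 rad counter-clockwise from the plate's +x axis. A spring drives it back to 0: 3 N at the post at rest, 10 N at the stop.
- post_top (a point): Upright round dark steel post, 20 mm dia, 60 mm tall, rigid on the outer end of the tensioner arm, 120 mm from the pivot axis; stands from 70 to 130 mm above the bench, with a 25 mm collar on its lowest 4 mm. This point: centre of its top. It may turn between the fingers. A grey roller (32 mm dia) hangs below it.

How it is judged:
By the outcome, as a careful person would: the job done as asked, in the order asked, and still so for the second after the job is handed in, while the arm keeps its last pose, push and grip.
It also fails if it takes over 51 s, if anything falls off the work surface, if the arm or the gripper's body presses on something with over 40 N, if the wrist force passes 120 N, or if a joint passes its speed limit or range.

## Working session

There is one attempt and no reset: what is moved stays moved. The work goes in short steps, Python scripts to look and compute and a tool call to move; the robot and the scene stay as the last step left them, time stands still between calls to the robot, and variables do not carry over. Pictures are saved under pics/ and viewed, at most 10 in all, crops included, and the job is handed in when it is done.

Besides the shell and the picture viewer there is one more tool, called after "Call:" as name(argument=value, ...) on one line, values as JSON. play_rows: Moves the arm, as the interface text tells. Its arguments: {"type":"object","properties":{"commands":{"type":"string"},"force":{"type":"number"}},"required":["commands"]}

```bash
mkdir -p pics; cat > h.py <<'E'
import numpy as np, cv2
from plant import bot, snapshot, ticket, find_in, masks_of, place_of
def ray(s,uv):
    H=s["color"].shape[0]; f=H/2/np.tan(np.radians(s["vfov"])/2)
    d=np.array([(uv[0]-s["cx"])/f,(uv[1]-s["cy"])/f,1.]); P=np.array(s["pose"])
    return P[:3,3],P[:3,:3]@d
def atz(s,uv,z):
    o,d=ray(s,uv); return o+d*(z-o[2])/d[2]
def save(s,n): cv2.imwrite("pics/"+n,s["color"][:,:,::-1])
E
python3 - <<'E'
from h import *
np.set_printoptions(precision=4,suppress=True)
st=bot.read_state(); print(st["eef_pos"],st["tcp_rot"],st["force"],st["finger_gap"],bot.tcp_to_tips,st["clock"])
for c in("scene","top"):
    s=snapshot(c); save(s,c+"0.png")
    print(c,np.array(s["pose"])[:3,3])
    for q,z in(("pad_top",.0585),("post_top",.13),("idler_pivot",.07),("belt_station",0),("lock_pin",.068),("media_bottle",0),("flask",0),("stopper",.012),("green_cap",.012),("tape_roll",0)):
        print(q,[(round(r["p"],2),np.round(r["uv"]),atz(s,r["uv"],z)) for r in place_of(c,q)[:2]])
E
```

```text
[ 0.1831 -0.6231  0.2028] [-0.0009  0.9898  0.1424 -0.0002] [-0.4052  0.3904  0.6465] 0.08511299727310806 0.011 0.0
scene [0.1239 0.7654 1.1448]
pad_top [(0.63, array([319., 164.]), array([ 0.5712, -0.3309,  0.0585])), (0.58, array([293., 208.]), array([ 0.5524, -0.0967,  0.0585]))]
post_top [(0.77, array([238., 219.]), array([0.6462, 0.085 , 0.13  ]))]
idler_pivot [(0.82, array([267., 211.]), array([ 0.6146, -0.0311,  0.07  ]))]
belt_station [(0.93, array([258., 241.]), array([0.6054, 0.0441, 0.    ]))]Traceback (most recent call last):
  File "<stdin>", line 8, in <module>
ValueError: it knows: belt_station, flask, forceps, green_cap, idler_pivot, media_bottle, pad_top, petri_dish, post_top, stopper, tape_roll
```

```bash
python3 - <<'E'
from h import *
np.set_printoptions(precision=4,suppress=True)
for c in("top","scene"):
    s=snapshot(c); save(s,c+"0.png")
    print(c,np.array(s["pose"])[:3,3])
    for q,z in(("pad_top",.0585),("post_top",.13),("idler_pivot",.07),("belt_station",0),("media_bottle",0),("flask",0),("stopper",.012),("green_cap",.012),("tape_roll",0)):
        print(q,[(round(r["p"],2),np.round(r["uv"]),atz(s,r["uv"],z)) for r in place_of(c,q)[:2]])
E
```

```text
top [ 0.3221 -0.0282  1.3823]
pad_top [(0.58, array([302., 219.]), array([ 0.5505, -0.0986,  0.0585])), (0.49, array([132., 224.]), array([0.4766, 0.4391, 0.0585]))]
post_top [(0.71, array([245., 181.]), array([0.6369, 0.0915, 0.13  ])), (0.22, array([388., 218.]), array([ 0.5686, -0.3523,  0.13  ]))]
idler_pivot [(0.87, array([282., 195.]), array([ 0.6179, -0.0257,  0.07  ]))]
belt_station [(0.85, array([265., 202.]), array([0.6024, 0.0295, 0.    ]))]
media_bottle [(0.74, array([140., 184.]), array([0.622 , 0.4552, 0.    ]))]
flask [(0.57, array([132., 223.]), array([0.486 , 0.4585, 0.    ]))]
stopper [(0.4, array([238., 231.]), array([0.4968, 0.1052, 0.012 ]))]
green_cap [(0.62, array([265., 227.]), array([0.5185, 0.0189, 0.012 ]))]
tape_roll [(0.57, array([408., 288.]), array([ 0.3745, -0.459 ,  0.    ]))]
scene [0.1239 0.7654 1.1448]
pad_top [(0.94, array([294., 206.]), array([ 0.5527, -0.1043,  0.0585])), (0.44, array([318., 165.]), array([ 0.5724, -0.3259,  0.0585]))]
post_top [(0.71, array([238., 219.]), array([0.6467, 0.0825, 0.13  ]))]
idler_pivot [(0.74, array([268., 214.]), array([ 0.6066, -0.0227,  0.07  ])), (0.28, array([258., 239.]), array([0.5796, 0.0822, 0.07  ]))]
belt_station [(0.94, array([259., 237.]), array([0.6113, 0.0269, 0.    ]))]
media_bottle [(0.6, array([172., 340.]), array([0.6318, 0.4553, 0.    ]))]
flask [(0.97, array([210., 366.]), array([0.4968, 0.4616, 0.    ])), (0.57, array([241., 219.]), array([ 0.7059, -0.008 ,  0.    ]))]
stopper [(0.6, array([280., 267.]), array([0.488 , 0.1033, 0.012 ]))]
green_cap [(0.7, array([287., 245.]), array([0.5095, 0.0159, 0.012 ]))]
tape_roll [(0.82, array([376., 174.]), array([ 0.386 , -0.4523,  0.    ]))]
```

View pics/top0.png

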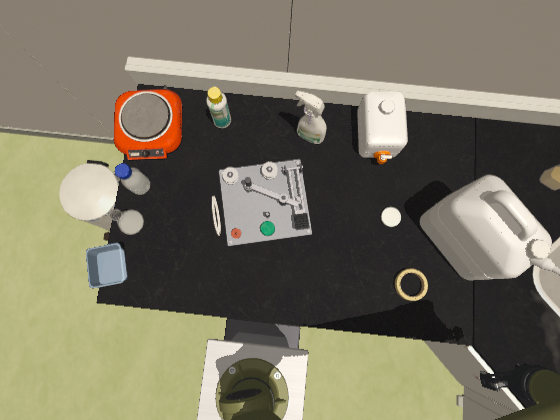

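View pics/scene0.png

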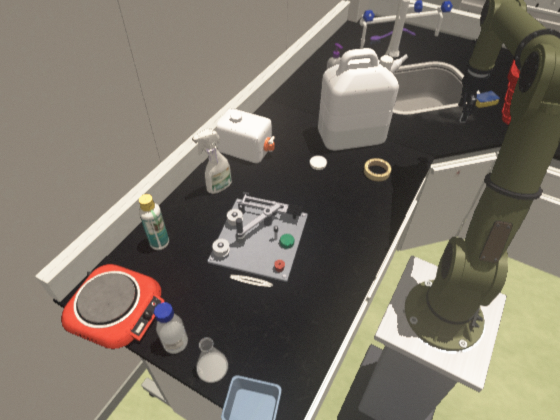

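The top view shows the plate around (265,205), the pad near (301,222), the post near (248,186) and the pivot near (283,197). The green cap is at (267,228) and the stopper at (236,233). The scene view agrees and shows the way over to the pad is clear, apart from the jug to the right.

```bash
cat >> h.py <<'E'
from scipy.spatial.transform import Rotation as R
def rot():
    q=bot.read_state()["tcp_rot"]; return R.from_quat([q[1],q[2],q[3],q[0]])
def totool(p,yaw_of_y=None):
    st=bot.read_state(); r=rot()
    return r.inv().apply(np.array(p)-st["eef_pos"])
E
python3 - <<'E'
from h import *
np.set_printoptions(precision=4,suppress=True)
s=snapshot("top")
m=masks_of("top","belt_station")[0]; print(m["p"],m["rect"])
reg=m["region"].astype(np.uint8); c=max(cv2.findContours(reg,0,2)[0],key=cv2.contourArea).reshape(-1,2)
w=np.array([atz(s,p,.012)[:2] for p in c],np.float32)
print(cv2.minAreaRect(w*1000))
s2=snapshot("scene"); 
print("jug base",[atz(s2,p,0) for p in((335,146),(390,142),(322,138))])
print("to pad +.13", totool([.552,-.101,.20]))
v=cv2.resize(s["color"][140:260,200:330],(780,720))[:600]
save({"color":cv2.resize(s["color"][150:250,205:335],(780,600),interpolation=3)},"crop0.png")
E
```

```text
0.89 [219.5, 158.9, 310.4, 247.5]
((604.813720703125, 30.244888305664062), (270.44342041015625, 284.87847900390625), 14.577692985534668)
jug base [array([ 0.5872, -0.5211,  0.    ]), array([ 0.4036, -0.6574,  0.    ]), array([ 0.6545, -0.5398,  0.    ])]
to pad +.13 [ 0.5012 -0.3975  0.0039]
```

View pics/crop0.png

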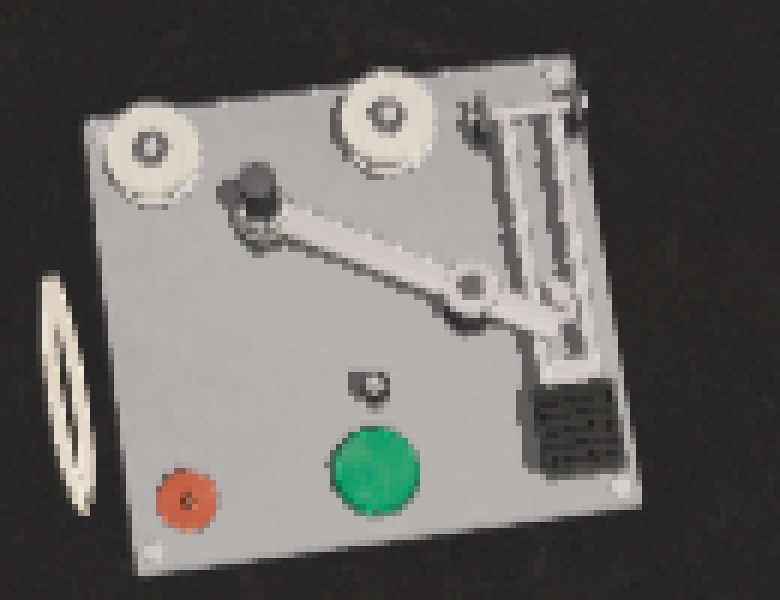

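Call:
play_rows(commands="0.1 -0.08 0 0 0 0 0;0.2 -0.16 0 0 0 0 0;0.3 -0.24 0 0 0 0 0;0.4 -0.32 0 0 0 0 0;0.497 -0.397 0 0 0 0 0;0.497 -0.397 0 0 0 0 0;0.497 -0.397 0 0 0 0 0;0.497 -0.397 0 0 0 0 0;0.497 -0.397 0 0 0 0 0;0.497 -0.397 0 0 0 0 0;0.497 -0.397 0 0 0 0 0;0.497 -0.397 0 0 0 0 0;0.497 -0.397 0 0 0 0 0;0.497 -0.397 0 0 0 0 0;0.497 -0.397 0 0 0 0 0;0.497 -0.397 0 0 0 0 0")

```text
clock: 3.0
eef_pos: [0.5476, -0.1042, 0.2037]
tcp_rot: [0.0, 0.99, 0.141, -0.0]
force: [-0.4, -0.4, -0.8]
finger_gap: -0.0006
grip_force: 0.0
```

```bash
python3 - <<'E'
from h import *
np.set_printoptions(precision=4,suppress=True)
st=bot.read_state(); print(st["clock"],st["eef_pos"],st["tcp_rot"],st["force"],st["finger_gap"])
s=snapshot("wrist"); save(s,"w1.png"); print(np.array(s["pose"]))
for q,z in(("pad_top",.0585),("post_top",.13),("idler_pivot",.07)):
    print(q,[(round(r["p"],2),np.round(r["uv"]),atz(s,r["uv"],z)) for r in place_of("wrist",q)[:2]])
E
```

```text
3.0 [ 0.5476 -0.1042  0.2037] [ 0.0004  0.9899  0.1414 -0.0004] [-0.4323 -0.351  -0.7689] -0.0006091080591599867
[[ 0.2804 -0.9061 -0.3167  0.6288]
 [-0.9599 -0.2637 -0.0954 -0.0791]
 [ 0.003   0.3307 -0.9437  0.3736]
 [ 0.      0.      0.      1.    ]]
pad_top [(0.79, array([272., 189.]), array([ 0.546 , -0.0978,  0.0585]))]
post_top []
idler_pivot [(0.72, array([216., 103.]), array([ 0.6098, -0.0295,  0.07  ])), (0.61, array([528., 201.]), array([ 0.606 , -0.3353,  0.07  ]))]
```

View pics/w1.png

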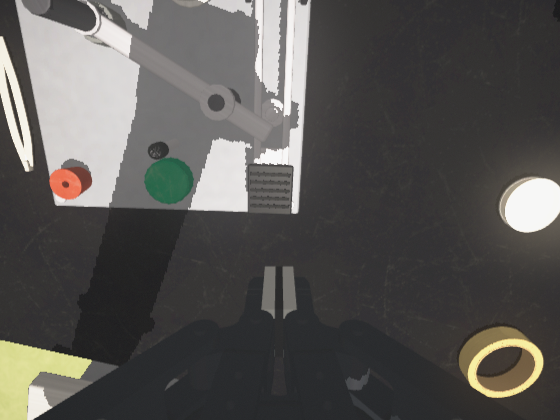

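The wrist view shows the pad at (271,189). It comes out at (.546,-.098), which matches the other cameras, and the fingers are shut. Next is the approach and press.

Call:
play_rows(commands="0 -0.006 0.04 0 0 0 0;0 -0.006 0.08 0 0 0 0;0 -0.006 0.115 0 0 0 0;0 -0.006 0.125 0 0 0 0;0 -0.006 0.132 0 0 0 0;0 -0.006 0.138 0 0 0 0;0 -0.006 0.143 0 0 0 0;0 -0.006 0.148 0 0 0 0;0 -0.006 0.152 0 0 0 0;0 -0.006 0.152 0 0 0 0;0 -0.006 0.152 0 0 0 0")

```text
clock: 4.3
eef_pos: [0.5466, -0.0969, 0.0521]
tcp_rot: [0.0, 0.99, 0.142, 0.0]
force: [0.3, -0.4, -0.2]
finger_gap: -0.0003
grip_force: 0.0
```

Call:
play_rows(commands="0 0 0.003 0 0 0 0;0 0 0.005 0 0 0 0;0 0 0.005 0 0 0 0")

```text
clock: 4.6
eef_pos: [0.5462, -0.0969, 0.0465]
tcp_rot: [-0.0, 0.99, 0.142, -0.0]
force: [0.7, -0.7, -0.4]
finger_gap: -0.0
grip_force: 0.0
```

```bash
python3 - <<'E'
from h import *
st=bot.read_state(); print(st["clock"],st["eef_pos"],st["force"],st["moment"])
s=snapshot("wrist"); save(s,"w2.png")
print(place_of("wrist","pad_top"))
E
```

```text
4.6 [ 0.54615244 -0.0968694   0.04652967] [ 0.68843756 -0.74911249 -0.43789659] [-0.01433777 -0.01588335  0.01746792]
[]
```

View pics/w2.png

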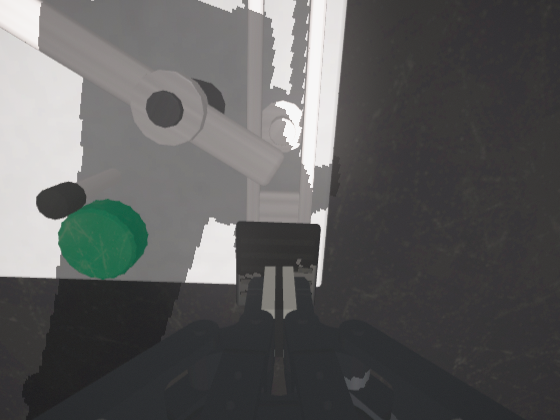

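```bash
python3 - <<'E'
from h import *
s=snapshot("wrist"); P=np.linalg.inv(np.array(s["pose"])); f=210/np.tan(np.radians(s["vfov"])/2)
def pr(p):
    c=P[:3,:3]@p+P[:3,3]; return np.round([s["cx"]+f*c[0]/c[2],s["cy"]+f*c[1]/c[2]])
y=np.radians(14.6); ux=np.array([np.cos(y),np.sin(y),0]); uy=np.array([-np.sin(y),np.cos(y),0])
for z in(.0585,.0355):
    c=np.array([.546,-.098,z]); print(z,[pr(c+a*ux+b*uy) for a,b in((.025,.022),(.025,-.022),(.022,.025),(.022,-.025))])
st=bot.read_state(); r=rot().apply([0,0,1]); print("tip",[pr(st["eef_pos"]+r*d) for d in(0,.011)])
for z in (.068,.056): print("pin",z,pr(np.array([.546,-.098,z])+.072*ux))
E
```

```text
0.0585 [array([241., 223.]), array([327., 225.]), array([235., 228.]), array([332., 231.])]
0.0355 [array([245., 208.]), array([321., 211.]), array([240., 213.]), array([326., 216.])]
tip [array([280., 257.]), array([280., 248.])]
pin 0.068 [288. 131.]
pin 0.056 [287. 129.]
```

```bash
python3 - <<'E'
from h import *
s=snapshot("wrist"); c=s["color"][170:320,190:370].astype(float)
c=255*np.clip(c/110,0,1)**.5
save({"color":cv2.resize(c.astype(np.uint8),(720,600),interpolation=3)},"w3.png")
E
```

```text
(no output)
```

View pics/w3.png

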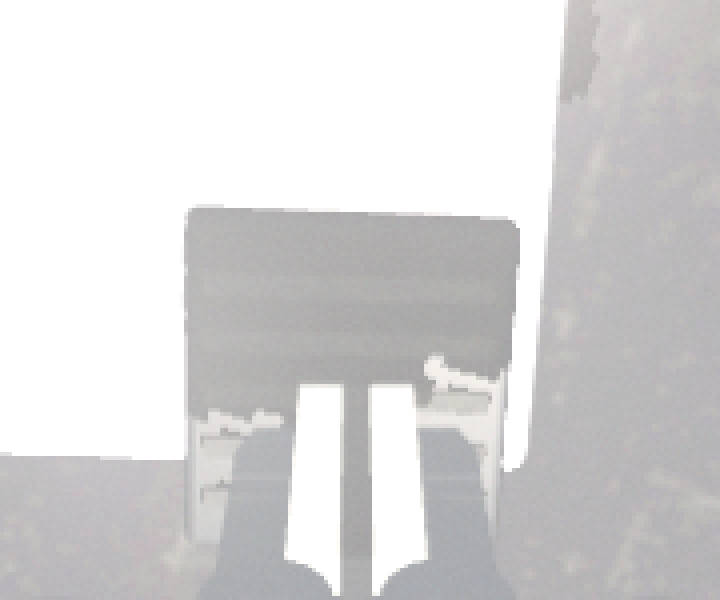

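The enlarged crop shows the fingertips ending near row 265 and the pad still at its raised height, with its far edge at row 223. So the tips are shorter than stated. I'll go down in small steps and watch the force.

Call:
play_rows(commands="0 0 0.003 0 0 0 0;0 0 0.006 0 0 0 0;0 0 0.006 0 0 0 0")

```text
clock: 5.1
eef_pos: [0.5459, -0.0968, 0.0403]
tcp_rot: [-0.0, 0.99, 0.142, -0.001]
force: [0.2, 0.7, 0.2]
finger_gap: -0.0001
grip_force: 0.0
```

Call:
play_rows(commands="0 0 0.003 0 0 0 0;0 0 0.006 0 0 0 0;0 0 0.006 0 0 0 0")

```text
clock: 5.4
eef_pos: [0.546, -0.0968, 0.0343]
tcp_rot: [-0.0, 0.99, 0.142, -0.0]
force: [0.9, -0.0, -0.3]
finger_gap: -0.0002
grip_force: 0.0
```

```bash
python3 - <<'E'
from h import *
st=bot.read_state(); print(st["eef_pos"],st["force"],st["effort"])
s=snapshot("wrist"); c=s["color"][170:320,190:370].astype(float)
c=255*np.clip(c/110,0,1)**.5
save({"color":cv2.resize(c.astype(np.uint8),(720,600),interpolation=3)},"w4.png")
E
```

```text
[ 0.54601347 -0.09681927  0.03431703] [ 0.88257672 -0.0236554  -0.29506431] [-4.35649836e-02 -4.03493357e+01 -4.76363763e+00 -2.69186032e+01
  2.55053787e-02 -6.25757338e-02 -1.39473952e-02]
```

View pics/w4.png

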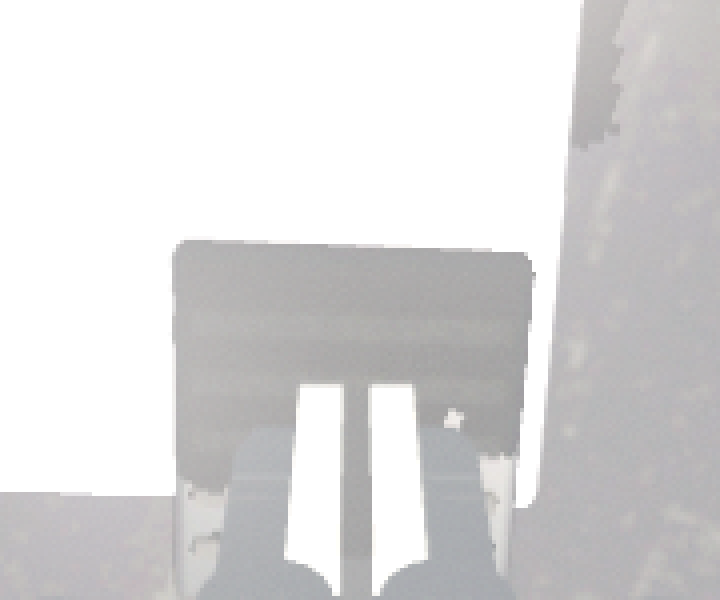

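```bash
cat >> h.py <<'E'
def pr(s,p):
    P=np.linalg.inv(np.array(s["pose"])); f=210/np.tan(np.radians(s["vfov"])/2)
    c=P[:3,:3]@np.array(p)+P[:3,3]; return np.round([s["cx"]+f*c[0]/c[2],s["cy"]+f*c[1]/c[2]],1)
E
python3 - <<'E'
from h import *
np.set_printoptions(precision=4,suppress=True)
s=snapshot("wrist"); e=bot.read_state()["eef_pos"]
for z in(.0355,.05,.0585,.065):
    a,b=atz(s,(234,230.5),z),atz(s,(322.5,232.5),z); print(z,a[:2],b[:2],np.linalg.norm(a-b))
print("tipaxis",[(d,pr(s,e+np.array([0,0,d]))) for d in(-.011,0,.01,.02,.03,.04)], np.array(s["pose"])[:3,3]-e)
s=snapshot("scene"); ims=s["color"].copy()
K=5; u0,v0=250,150; im=cv2.resize(ims[v0:v0+110,u0:u0+140],None,fx=K,fy=K,interpolation=3)
for p,c in((e,(255,0,0)),(e+[0,0,.011],(255,255,0)),(e+[0,0,.03],(0,255,0)),((.546,-.098,.0585),(0,0,255))):
    u=pr(s,p); print(u); cv2.circle(im,(int((u[0]-u0+.5)*K),int((u[1]-v0+.5)*K)),4,c,1)
save({"color":im},"s5.png")
E
```

```text
0.0355 [ 0.5547 -0.068 ] [ 0.5672 -0.1149] 0.04855829574621652
0.05 [ 0.5609 -0.0683] [ 0.5724 -0.1112] 0.04439084157265216
0.0585 [ 0.5646 -0.0685] [ 0.5754 -0.109 ] 0.04194785119504548
0.065 [ 0.5674 -0.0686] [ 0.5777 -0.1074] 0.04007968208275804
tipaxis [(-0.011, array([280.1, 248.1])), (0, array([280.2, 256.4])), (0.01, array([280.3, 264.8])), (0.02, array([280.4, 274.1])), (0.03, array([280.6, 284.5])), (0.04, array([280.8, 296.3]))] [0.081  0.0251 0.1697]
[294.2 213.1]
[294.3 211. ]
[294.5 207.2]
[294.7 208.3]
```

View pics/s5.png

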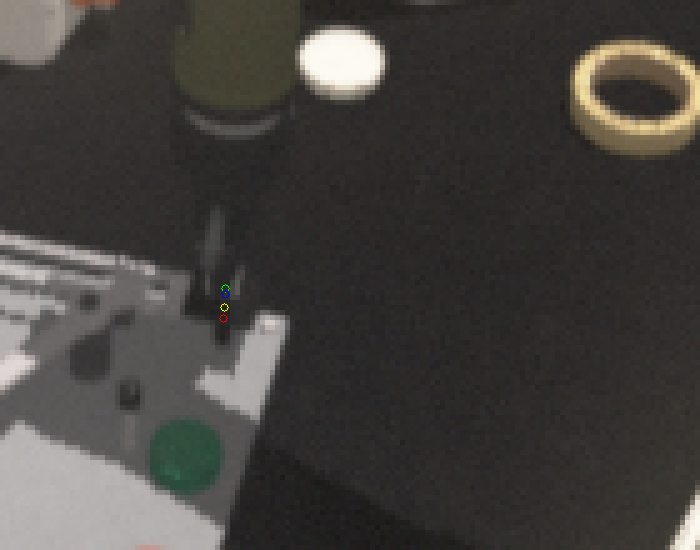

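The marked scene crop puts the TCP right by the pad, at about (224,318) in the crop, but it doesn't show the fingertips clearly. There's still no contact force, so I'll keep stepping down and let the force decide.

Call:
play_rows(commands="0 0 0.002 0 0 0 0;0 0 0.004 0 0 0 0;0 0 0.004 0 0 0 0")

```text
clock: 5.85
eef_pos: [0.5466, -0.0969, 0.0309]
tcp_rot: [0.0, 0.99, 0.142, 0.0]
force: [0.4, -0.5, 2.6]
finger_gap: 0.0001
grip_force: 1.1
```

Call:
play_rows(commands="0 0 0.002 0 0 0 0;0 0 0.004 0 0 0 0;0 0 0.004 0 0 0 0")

```text
clock: 6.15
eef_pos: [0.5465, -0.097, 0.0269]
tcp_rot: [0.0, 0.99, 0.142, -0.0]
force: [-1.5, -0.1, 3.1]
finger_gap: 0.0003
grip_force: 1.7
```

```bash
python3 - <<'E'
from h import *
np.set_printoptions(precision=4,suppress=True)
st=bot.read_state();print(st["eef_pos"],st["force"])
s=snapshot("wrist"); g=cv2.cvtColor(s["color"],cv2.COLOR_RGB2GRAY).astype(int)
np.set_printoptions(linewidth=250)
print(g[216:300:3,226:340:4])
E
```

```text
[ 0.5465 -0.097   0.0269] [-1.5015 -0.1187  3.1308]
[[123 123 123 122 120 145 142 143 148 148 149 149 148 147 148 148 147 148 148 145 144 144 125 122 122 122 120  66  64]
 [121 122 122 122 120 146 143 142 148 148 148 149 149 148 149 149 150 149 149 145 144 145 124 123 123 122 118  66  64]
 [121 122 122 122 120 144 143 144 146 145 146 147 146 147 146 147 147 147 147 145 142 144 125 123 123 122 117  67  64]
 [121 121 122 122 120 145 142 143 141 142 142 142 142 142 142 142 142 142 143 145 142 144 123 123 123 121 116  65  63]
 [121 121 121 122 120 144 142 143 143 143 142 142 142 141 141 141 141 140 141 145 142 144 121 121 129 120 209  63  63]
 [121 121 123 122 120 144 142 143 146 147 147 146 146 147 146 147 147 147 147 144 141 143 120 179 232 232 207  64  65]
 [121 121  54  53  53  53  51  65  66  83  82 102 101 121 122 125 129 130 138 136 141 144 230 230 232 231 195  63  63]
 [122 121  55  56  54  54  53  53  53  51  51  52  51  51  51  52  50  48  51  51  49  49  49  49 117 232 163  62  64]
 [123 122  56  55  54  54  54  54  53  52  53  52  51  51  51  51  51  50  50  51  51  51  50  5
[... 1584 characters left out ...]
 56  56  54  58  57  57  56 130 129 128  50  67 129 128  94  53  54  53  45  45  44 230 109  58  62  58]
 [232 232  54  56  56  54  58  56  56  55 129 129 129  50  67 129 129 110  52  54  52  59  49  43 229  91  59  61  59]
 [232 231  52  53  52  51  60  58  59  57 129 129 128  48  61 129 129 128  54  54  55  70  76  71 227  77  58  59  58]
 [232 230  54  52  51  52  57  57  56  71 129 129 128  50  48 128 128 129  53  52  53  64  85  67 225  66  58  57  58]
 [231 229  51  53  50  52  59  58  56  89 129 128 128  48  48 128 128 127  52  53  55  53  83  63 223  60  58  58  57]
 [230 229  68  64  53  63  56  56  55 106 129 129 128  49  49 129 128 128  52  52  51  51  80  58 221  59  57  58  59]]
```

Contact came at TCP z of about 0.032 with 3 N, which fits the pedal spring. The real tips are therefore about 27 mm behind the TCP. I'll press on to the stop.

Call:
play_rows(commands="0 0 0.004 0 0 0 0;0 0 0.008 0 0 0 0;0 0 0.012 0 0 0 0;0 0 0.015 0 0 0 0;0 0 0.015 0 0 0 0")

```text
clock: 6.7
eef_pos: [0.5467, -0.097, 0.0122]
tcp_rot: [0.0, 0.99, 0.142, 0.0]
force: [-0.5, -0.5, 4.6]
finger_gap: -0.0001
grip_force: 2.9
```

Call:
play_rows(commands="0 0 0.003 0 0 0 0;0 0 0.005 0 0 0 0;0 0 0.006 0 0 0 0;0 0 0.006 0 0 0 0")

```text
clock: 7.1
eef_pos: [0.5471, -0.097, 0.0084]
tcp_rot: [0.001, 0.99, 0.142, 0.0]
force: [-8.0, 0.4, 20.9]
finger_gap: 0.0004
grip_force: 10.4
```

The stop was reached at 21 N. Now I'll let the pedal up and check the pin.

Call:
play_rows(commands="0 0 -0.008 0 0 0 0;0 0 -0.018 0 0 0 0;0 0 -0.03 0 0 0 0;0 0 -0.05 0 0 0 0;0 0 -0.09 0 0 0 50;0 0 -0.13 0 0 0 50;0.02 -0.03 -0.17 0 0 0 50;0.05 -0.07 -0.19 0 0 0 50;0.07 -0.11 -0.19 0 0 0 50;0.07 -0.149 -0.19 0 0 0 50;0.07 -0.149 -0.19 0 0 0 50;0.07 -0.149 -0.19 0 0 0 50;0.07 -0.149 -0.19 0 0 0 50")

```text
clock: 8.4
eef_pos: [0.5716, 0.0641, 0.1955]
tcp_rot: [0.0, 0.99, 0.142, -0.0]
force: [-0.1, -0.5, -0.5]
finger_gap: 0.0426
grip_force: 0.0
```

```bash
python3 - <<'E'
from h import *
np.set_printoptions(precision=4,suppress=True)
st=bot.read_state(); print(st["clock"],st["eef_pos"],st["force"],st["finger_gap"])
s=snapshot("wrist"); save(s,"w6.png"); e=st["eef_pos"]
print("axis",[(d,pr(s,e+np.array([0,0,d]))) for d in(-.011,0,.027,.04)])
for q,z in(("pad_top",.0585),("post_top",.13),("idler_pivot",.07)):
    print(q,[(round(r["p"],2),np.round(r["uv"]),atz(s,r["uv"],z)) for r in place_of("wrist",q)[:2]])
E
```

```text
8.4 [0.5716 0.0641 0.1955] [-0.14   -0.4679 -0.4847] 0.042631530471800065
axis [(-0.011, array([280. , 248.3])), (0, array([280.1, 256.6])), (0.027, array([280.5, 281.4])), (0.04, array([280.8, 296.4]))]
pad_top [(0.84, array([423., 258.]), array([ 0.5451, -0.0974,  0.0585]))]
post_top [(0.89, array([280., 115.]), array([0.6424, 0.0845, 0.13  ]))]
idler_pivot [(0.65, array([392., 183.]), array([ 0.6113, -0.032 ,  0.07  ]))]
```

View pics/w6.png

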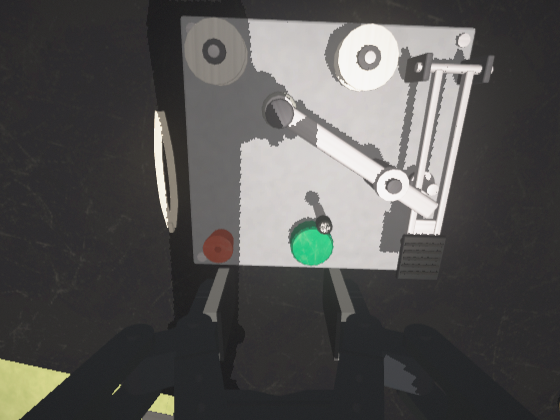

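The wrist view shows the pad back up at (423,258), the post top at (280,115) and the pivot at (393,184), all as expected. The fingertips are at row 268 or so, on either side of column 280. I'll move over the post, go down and close.

Call:
play_rows(commands="0.035 0 0 0 0 0 50;0.074 0 0 0 0 0 50;0.074 0 0.02 0 0 0 50;0.074 0 0.05 0 0 0 50;0.074 0 0.08 0 0 0 50;0.074 0 0.105 0 0 0 50;0.074 0 0.123 0 0 0 50;0.074 0 0.123 0 0 0 50;0.074 0 0.123 0 0 0 50")

```text
clock: 9.5
eef_pos: [0.6428, 0.0861, 0.0731]
tcp_rot: [-0.0, 0.99, 0.142, -0.0]
force: [-0.6, 0.2, 0.3]
finger_gap: 0.0426
grip_force: 0.0
```

```bash
python3 - <<'E'
from h import *
np.set_printoptions(precision=4,suppress=True)
st=bot.read_state(); print(st["clock"],st["eef_pos"],st["force"],st["finger_gap"])
s=snapshot("wrist"); save(s,"w7.png"); e=st["eef_pos"]
for z in (.07,.1,.13): print(z,pr(s,(.6424,.0850,z)))
print([(round(r["p"],2),np.round(r["uv"]),atz(s,r["uv"],.13)) for r in place_of("wrist","post_top")[:2]])
E
```

```text
9.5 [0.6428 0.0861 0.0731] [-0.6284  0.2007  0.3372] 0.042637969833532734
0.07 [281.7 255.2]
0.1 [282.3 282.6]
0.13 [283.3 321.3]
[(0.97, array([283., 319.]), array([0.6436, 0.0854, 0.13  ]))]
```

View pics/w7.png

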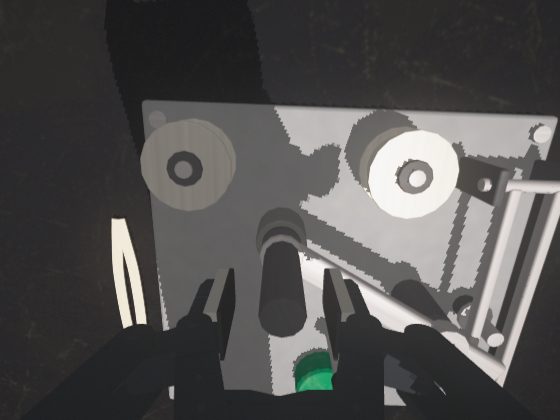

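The post stands between the pads, from (282,235) at its base to (283,319) at its top, and it's centred. Closing on it.

Call:
play_rows(commands="0 0 0.004 0 0 0 15;0 0 0.004 0 0 0 5;0 0 0.004 0 0 0 5;0 0 0.004 0 0 0 5;0 0 0.004 0 0 0 5;0 0 0.004 0 0 0 5;0 0 0.004 0 0 0 5", force=70)

```text
clock: 10.3
eef_pos: [0.6438, 0.0849, 0.0699]
tcp_rot: [0.001, 0.99, 0.142, 0.001]
force: [1.7, -6.4, 5.7]
finger_gap: 0.0184
grip_force: 69.0
```

```bash
python3 - <<'E'
from h import *
np.set_printoptions(precision=4,suppress=True)
st=bot.read_state(); print(st["clock"],st["eef_pos"],st["force"],st["moment"],st["finger_gap"],st["grip_force"])
e=st["eef_pos"]; r=rot()
piv=np.array([.6105,-.030]); v=np.array([.6428,.0855])-piv; print(np.linalg.norm(v),np.degrees(np.arctan2(v[1],v[0])))
v*=.12/np.linalg.norm(v)
for a in np.r_[.1:.95:.1,.95,1.0]:
    w=R.from_euler("z",a).apply([*v,0])-[*v,0]; print(round(a,2),r.inv().apply(w))
E
```

```text
10.3 [0.6438 0.0849 0.0699] [ 1.6671 -6.4145  5.6551] [-1.0534 -0.2264 -0.1229] 0.018433824169587002 69.01598811149597
0.11993139705681745 74.37615532129303
0.1 [-0.0105 -0.0058 -0.    ]
0.2 [-0.0215 -0.0106 -0.0001]
0.3 [-0.0329 -0.0142 -0.0001]
0.4 [-0.0447 -0.0167 -0.0001]
0.5 [-0.0566 -0.018  -0.0001]
0.6 [-0.0686 -0.018  -0.0002]
0.7 [-0.0805 -0.0169 -0.0002]
0.8 [-0.0923 -0.0146 -0.0002]
0.9 [-0.1038 -0.0112 -0.0002]
0.95 [-0.1094 -0.009  -0.0002]
1.0 [-0.1149 -0.0066 -0.0002]
```

The post is gripped: 18.4 mm opening at 69 N. First a short test swing to see whether the arm is free.

Call:
play_rows(commands="-0.005 -0.003 0 0 0 -0.05 5;-0.0105 -0.006 0 0 0 -0.1 5;-0.0105 -0.006 0 0 0 -0.1 5")

```text
clock: 10.6
eef_pos: [0.6317, 0.0877, 0.0699]
tcp_rot: [0.001, 0.981, 0.192, 0.001]
force: [1.5, -5.6, 5.6]
finger_gap: 0.0183
grip_force: 69.1
```

```bash
python3 - <<'E'
from h import *
np.set_printoptions(precision=4,suppress=True)
st=bot.read_state(); print(st["clock"],st["eef_pos"],st["force"],st["moment"],st["finger_gap"],st["grip_force"])
r=rot(); print(r.as_euler("ZYX"))
piv=np.array([.6105,-.030]); v=.12*np.array([np.cos(np.radians(74.4)),np.sin(np.radians(74.4))])
z=R.from_euler("z",.1).apply([*v,0])
for a in np.r_[.2:.95:.1,.95,.98,1.0]:
    print(round(a-.1,2),r.inv().apply(R.from_euler("z",a).apply([*v,0])-z))
E
```

```text
10.6 [0.6317 0.0877 0.0699] [ 1.5257 -5.5691  5.6185] [-1.0739 -0.3232 -0.1291] 0.01831807763189489 69.11108493804932
[ 0.3858 -0.0012  3.1386]
0.1 [-0.0105 -0.0058 -0.    ]
0.2 [-0.0215 -0.0106 -0.0001]
0.3 [-0.0329 -0.0142 -0.0001]
0.4 [-0.0447 -0.0167 -0.0001]
0.5 [-0.0566 -0.018  -0.0001]
0.6 [-0.0686 -0.0181 -0.0001]
0.7 [-0.0805 -0.017  -0.0001]
0.8 [-0.0923 -0.0147 -0.0002]
0.85 [-0.0981 -0.0131 -0.0002]
0.88 [-0.1015 -0.012  -0.0002]
0.9 [-0.1038 -0.0113 -0.0002]
```

The arm swings freely. Continuing the arc to just short of the stop.

Call:
play_rows(commands="-0.005 -0.003 0 0 0 -0.05 5;-0.0105 -0.006 0 0 0 -0.1 5;-0.016 -0.0083 0 0 0 -0.15 5;-0.0215 -0.0106 0 0 0 -0.2 5;-0.027 -0.0125 0 0 0 -0.25 5;-0.033 -0.014 0 0 0 -0.3 5;-0.039 -0.0155 0 0 0 -0.35 5;-0.0447 -0.0167 0 0 0 -0.4 5;-0.0505 -0.0175 0 0 0 -0.45 5;-0.0566 -0.018 0 0 0 -0.5 5;-0.0626 -0.0182 0 0 0 -0.55 5;-0.0686 -0.018 0 0 0 -0.6 5;-0.0745 -0.0176 0 0 0 -0.65 5;-0.0805 -0.017 0 0 0 -0.7 5;-0.0865 -0.016 0 0 0 -0.75 5;-0.0923 -0.0147 0 0 0 -0.8 5;-0.0923 -0.0147 0 0 0 -0.8 5")

```text
clock: 12.3
eef_pos: [0.5426, 0.0678, 0.07]
tcp_rot: [0.001, 0.83, 0.558, 0.003]
force: [7.7, -2.8, 0.1]
finger_gap: 0.0183
grip_force: 68.6
```

```bash
cat > chk.py <<'E'
from h import *
np.set_printoptions(precision=4,suppress=True)
st=bot.read_state(); print(st["clock"],st["eef_pos"],st["force"],st["finger_gap"],st["grip_force"])
r=rot(); piv=np.array([.6105,-.030]); d=st["eef_pos"][:2]-piv; th=np.arctan2(d[1],d[0])
a0=th-np.radians(74.4); print("arm",a0,np.linalg.norm(d))
for c in("scene","top"):
    s=snapshot(c); print([(round(x["p"],2),atz(s,x["uv"],.13)) for x in place_of(c,"post_top")[:1]])
t=np.array([-np.sin(th),np.cos(th),0]); print("tangent in tool",r.inv().apply(t),"F tangential",st["force"]@t)
for a in(.03,.06,.09):
    w=R.from_euler("z",a).apply([*d,0])-[*d,0]; print(a,r.inv().apply(w))
E
python3 chk.py
```

```text
12.3 [0.5426 0.0678 0.07  ] [ 7.6723 -2.8143  0.1394] 0.01828106349681313 68.61353874206543
arm 0.8787869997958344 0.119066719096887
[(0.49, array([0.5387, 0.065 , 0.13  ]))]
[]
tangent in tool [-0.8377 -0.5462 -0.0057] F tangential -4.699655824878415
0.03 [-0.003  -0.0019 -0.    ]
0.06 [-0.0061 -0.0037 -0.    ]
0.09 [-0.0092 -0.0054 -0.0001]
```

Call:
play_rows(commands="-0.0015 -0.001 0 0 0 -0.015 5;-0.003 -0.0019 0 0 0 -0.03 5;-0.0045 -0.0028 0 0 0 -0.045 5;-0.006 -0.0037 0 0 0 -0.06 5;-0.0075 -0.0046 0 0 0 -0.07 5;-0.0075 -0.0046 0 0 0 -0.07 5;-0.0075 -0.0046 0 0 0 -0.07 5")

```text
clock: 13.2
eef_pos: [0.5365, 0.0632, 0.07]
tcp_rot: [0.002, 0.81, 0.587, 0.004]
force: [8.2, -1.8, -2.1]
finger_gap: 0.0183
grip_force: 68.5
```

```bash
python3 chk.py
```

```text
13.2 [0.5365 0.0632 0.07  ] [ 8.2467 -1.8102 -2.1205] 0.018289473870682502 68.51999402046204
arm 0.9431295620367601 0.11904925986692481
[(0.45, array([0.5407, 0.0514, 0.13  ]))]
[]
tangent in tool [-0.835  -0.5503 -0.0072] F tangential -5.33422708090281
0.03 [-0.003  -0.0019 -0.    ]
0.06 [-0.0061 -0.0037 -0.0001]
0.09 [-0.0092 -0.0055 -0.0001]
```

Call:
play_rows(commands="-0.0015 -0.001 0 0 0 -0.015 5;-0.003 -0.002 0 0 0 -0.03 5;-0.0045 -0.003 0 0 0 -0.03 5;-0.0045 -0.003 0 0 0 -0.03 5;-0.0045 -0.003 0 0 0 -0.03 5")

```text
clock: 13.9
eef_pos: [0.5363, 0.0625, 0.0701]
tcp_rot: [0.003, 0.8, 0.6, 0.009]
force: [24.5, 1.9, -14.8]
finger_gap: 0.0185
grip_force: 68.8
```

```bash
python3 chk.py
```

```text
13.9 [0.5363 0.0625 0.0701] [ 24.5094   1.8938 -14.7735] 0.018516796883959335 68.77160847187042
arm 0.9484920694596286 0.11854044652453442
[(0.59, array([0.5406, 0.0505, 0.13  ]))]
[(0.7, array([0.5311, 0.1636, 0.13  ]))]
tangent in tool [-0.8185 -0.5742 -0.017 ] F tangential -20.301226470087858
0.03 [-0.0029 -0.002  -0.0001]
0.06 [-0.0059 -0.0039 -0.0001]
0.09 [-0.009  -0.0057 -0.0002]
```

The force jumped from 8 to 25 N while the post stopped moving, at about 0.95 rad, so the arm is at its stop. A short hold, then I'll hand it in.

Call:
play_rows(commands="0 0 0 0 0 0 5;0 0 0 0 0 0 5;0 0 0 0 0 0 5;0 0 0 0 0 0 5")

```text
clock: 14.5
eef_pos: [0.5363, 0.0625, 0.0701]
tcp_rot: [0.003, 0.8, 0.6, 0.009]
force: [23.6, 3.3, -15.0]
finger_gap: 0.0185
grip_force: 68.8
```

```bash
python3 -c "
from h import *
s=bot.read_state();print(s['eef_pos'],s['force'],s['grip_force'])
t=snapshot('scene')
for q in('green_cap','stopper'): print(q,[atz(t,r['uv'],.012) for r in place_of('scene',q)[:1]])
print(ticket.finish_job())"
```

```text
[0.53629231 0.06246436 0.07009902] [ 23.62366324   3.33347989 -14.98909341] 68.77384901046753
green_cap [array([0.51894267, 0.01015063, 0.012     ])]
stopper [array([0.49219183, 0.1078834 , 0.012     ])]
the job is handed in; nothing more can be done
None
```

The job is handed in at about 14.5 s: the pedal was pressed to its stop and came back up, and the gripper is holding the tensioner arm by its post against the stop (about 0.95 rad, judged from the force jump and the tool position); the cap and stopper were still in place within camera error, and the other items were not re-measured.

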